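# Clear the bench: sort the sample pots by cap colour and tip the waste away

## Task

Clear away the sample pots after the practical: put all the red-capped ones (waste) in the aluminium tip tray, and when every one of them is in it, lift its red handle so that they all tumble into the waste hopper, then let the tray back down level. Put the blue-capped pots in the blue tray and the yellow-capped pots in the yellow tray, each pot resting on the tray's floor, whenever it suits you. Leave the jar and the timer that stand among them where they are.

Things in the scene. Friction and masses are not known exactly. Their poses are not given: they have to be found in the camera images.
- red1: Square white plastic sample pot, 34 x 34 mm and 50 mm tall, with a flat round red screw cap on top (31 mm across, the top 10 mm of the height), about 45 g. Stands on the bench at the start. Origin at its centre, 25 mm above its underside; z points out of the cap, x and y square to its flat sides. Some pots may be absent.
- red2: Square white plastic sample pot, 34 x 34 mm and 50 mm tall, with a flat round red screw cap on top (31 mm across, the top 10 mm of the height), about 45 g. Stands on the bench at the start. Origin at its centre, 25 mm above its underside; z points out of the cap, x and y square to its flat sides. Some pots may be absent.
- red3: Square white plastic sample pot, 34 x 34 mm and 50 mm tall, with a flat round red screw cap on top (31 mm across, the top 10 mm of the height), about 45 g. Stands on the bench at the start. Origin at its centre, 25 mm above its underside; z points out of the cap, x and y square to its flat sides. Some pots may be absent.
- blue1: Square white plastic sample pot, 34 x 34 mm and 50 mm tall, with a flat round blue screw cap on top (31 mm across, the top 10 mm of the height), about 45 g. Stands on the bench at the start. Origin at its centre, 25 mm above its underside; z points out of the cap, x and y square to its flat sides. Some pots may be absent.
- blue2: Square white plastic sample pot, 34 x 34 mm and 50 mm tall, with a flat round blue screw cap on top (31 mm across, the top 10 mm of the height), about 45 g. Stands on the bench at the start. Origin at its centre, 25 mm above its underside; z points out of the cap, x and y square to its flat sides. Some pots may be absent.
- yellow1: Square white plastic sample pot, 34 x 34 mm and 50 mm tall, with a flat round yellow screw cap on top (31 mm across, the top 10 mm of the height), about 45 g. Stands on the bench at the start. Origin at its centre, 25 mm above its underside; z points out of the cap, x and y square to its flat sides. Some pots may be absent.
- yellow2: Square white plastic sample pot, 34 x 34 mm and 50 mm tall, with a flat round yellow screw cap on top (31 mm across, the top 10 mm of the height), about 45 g. Stands on the bench at the start. Origin at its centre, 25 mm above its underside; z points out of the cap, x and y square to its flat sides. Some pots may be absent.
- blue_tray_floor (a point): Centre of the inner floor of the low blue tray, which is fixed to the bench: 105 (x) x 160 (y) mm outside, 18 mm high, walls and floor 3 mm thick, so the inner floor is 99 x 154 mm. Axes along the tray's sides, z up. The blue and yellow trays may change places.
- yellow_tray_floor (a point): Centre of the inner floor of the low yellow tray, which is fixed to the bench: 105 (x) x 160 (y) mm outside, 18 mm high, walls and floor 3 mm thick, so the inner floor is 99 x 154 mm. Axes along the tray's sides, z up. The blue and yellow trays may change places.
- tip_tray (a joint): Angle of the aluminium tip tray on top of the front part of the white waste station: 0 = down, level on its pedestal; grows as the red handle is lifted, up to 1.35 rad. The tray turns about a level hinge along its edge farthest from the handle and pours over that open edge into the hopper. About 0.3 kg, lightly damped; nothing holds it up, it sinks back to 0 when let go, so it can be lifted with about 2 to 4 N at the handle.
- tray_floor (a point): Centre of the tip tray's floor (moves with the tray). Inside it is 116 mm (along x) x 152 mm (along y); floor 84 mm above the bench when down. Site x points away from the handle towards the hopper, y along the hinge, z up when down. Walls 30 mm above the tray's underside (26 above its floor) and 4 mm thick at the handle side and both ends; the hopper side is open.
- handle (a point): Middle of the tip tray's red handle, a round bar 12 mm thick and 110 mm long, parallel to the hinge, 55 mm out from the tray's wall (the gap is clear), 100 mm above the bench when the tray is down; moves and turns with the tray. It is a plain round bar, so it can turn between upright fingers as the tray goes up. It lies 175 mm out from the hinge line and 20 mm above the tray's underside.
- hinge (a point): Middle of the tip tray's hinge line, fixed, 80 mm above the bench. x points level from the handle side to the hopper, y along the hinge.
- hopper_floor (a point): Centre of the inner floor, 5 mm above the bench, of the waste hopper, an open white box with a red rim behind the tip tray: 200 mm (x, away from the tray) x 180 mm (y) inside, walls up to 130 mm, the wall under the hinge 75 mm high. Same axes as hinge. Fixed to the bench; the whole station's place and heading vary.
- jar: Bystander: amber stain jar with black lid, 44 mm across, 58 mm tall, 0.2 kg, standing among the pots. Origin at the centre of its underside.
- timer: Bystander: flat grey bench timer, 42 x 55 mm, 22 mm high, 0.2 kg, among the pots. Origin at the centre of its underside.

How it is judged:
On the way, in this order (a step that is already met when the one before it is completed fails the run):
1. all red-capped pots lie released in the lowered tip tray (value of joint tip_tray below 0.1 rad and x of red1 in the frame of tray_floor between -0.062 and 0.062 m and y of red1 in the frame of tray_floor between -0.08 and 0.08 m and z of red1 in the frame of tray_floor between 0 and 0.06 m and contact force between the fingers and red1 below 0.3 N and x of red2 in the frame of tray_floor between -0.062 and 0.062 m and y of red2 in the frame of tray_floor between -0.08 and 0.08 m and z of red2 in the frame of tray_floor between 0 and 0.06 m and contact force between the fingers and red2 below 0.3 N and x of red3 in the frame of tray_floor between -0.062 and 0.062 m and y of red3 in the frame of tray_floor between -0.08 and 0.08 m and z of red3 in the frame of tray_floor between 0 and 0.06 m and contact force between the fingers and red3 below 0.3 N), for 0.2 s.
2. the tip tray is lifted by more than 0.6 rad (value of joint tip_tray above 0.6 rad), for 0.05 s.
At the end, for the whole second after the job is handed in: Red-capped pots in the hopper (centre inside the walls, below 105 mm); blue- and yellow-capped pots in the tray of their colour (centre over its inner floor, less than 45 mm above it); all at rest; tip tray down (within 0.06 rad) (value of joint tip_tray below 0.06 rad and x of red1 in the frame of hopper_floor between -0.1 and 0.1 m and y of red1 in the frame of hopper_floor between -0.09 and 0.09 m and z of red1 in the frame of hopper_floor between 0 and 0.1 m and linear speed of each of red1, red2, red3, blue1, blue2, yellow1, yellow2 below 0.03 m/s and x of red2 in the frame of hopper_floor between -0.1 and 0.1 m and y of red2 in the frame of hopper_floor between -0.09 and 0.09 m and z of red2 in the frame of hopper_floor between 0 and 0.1 m and x of red3 in the frame of hopper_floor between -0.1 and 0.1 m and y of red3 in the frame of hopper_floor between -0.09 and 0.09 m and z of red3 in the frame of hopper_floor between 0 and 0.1 m and x of blue1 in the frame of blue_tray_floor between -0.052 and 0.052 m and y of blue1 in the frame of blue_tray_floor between -0.079 and 0.079 m and z of blue1 in the frame of blue_tray_floor between 0 and 0.045 m and x of blue2 in the frame of blue_tray_floor between -0.052 and 0.052 m and y of blue2 in the frame of blue_tray_floor between -0.079 and 0.079 m and z of blue2 in the frame of blue_tray_floor between 0 and 0.045 m and x of yellow1 in the frame of yellow_tray_floor between -0.052 and 0.052 m and y of yellow1 in the frame of yellow_tray_floor between -0.079 and 0.079 m and z of yellow1 in the frame of yellow_tray_floor between 0 and 0.045 m and x of yellow2 in the frame of yellow_tray_floor between -0.052 and 0.052 m and y of yellow2 in the frame of yellow_tray_floor between -0.079 and 0.079 m and z of yellow2 in the frame of yellow_tray_floor between 0 and 0.045 m); the robot touches nothing.
It fails at once if the jar or the timer is moved more than 60 mm or tipped over (distance of any of jar, timer from where it was at the start of the episode above 0.06 m or angle between any of jar, timer's own z axis and vertical above 0.7 rad).
Of red1, red2, red3 only 2 to 3 are there at a start; the rules pass over those that are not, and their reading is None.
Of blue1, blue2, yellow1, yellow2 only 3 to 4 are there at a start; the rules pass over those that are not, and their reading is None.
At some moment in a run one of red1, red2, red3, blue1, blue2, yellow1, yellow2 may be knocked a few centimetres aside while the robot is not near it.
Once in a run the grip may slacken for a moment while it holds something.
It also fails if it takes over 210 s, if anything falls off the work surface, if the arm or the gripper's body presses on something with over 40 N, if the wrist force passes 120 N, or if a joint passes its speed limit or range.

## Robot

A 6-joint arm with a two-finger parallel gripper is mounted at the origin on the work surface. World frame = base frame: x ahead of the robot, y to its left, z up, the work surface at z = 0. Lengths are in m, angles in rad, forces in N, time in s.
With the tool pointing down it reaches from about 0.225 to 0.875 m from the base axis. Payload 3.4 kg.
Tool frame: the origin (TCP) lies between the finger pads; the fingertips stand 14 mm ahead of it and the grasp point (between the pads) lies 5 mm behind it; z points along the fingers, y is the direction in which the jaws open and shut (so a half turn about z gives the same grasp; the last joint's range is limited). The gripper opens to 85 mm and grips with 20 to 120 N. Pads are 22 mm wide; open, the fingers measure 114 mm over their backs; the gripper's body (76 mm by 85 mm) begins 54 mm behind the grasp point. The pads swing forward as they close: fully open they stand 13 mm farther back than shut.
Start: joints at [-1.319, 0.276, 1.505, -0, 1.361, -0.121], TCP at [0.209, -0.536, 0.245] pointing down, gripper open.
Joint ranges: [-2.89, 2.89], [-0.75, 2.08], [0.22, 2.7], [-1.18, 4.32], [0.11, 2.71], [-2.7, 2.7]. Speed limits (rad/s): [2.57, 2.57, 3.14, 3.14, 3.14, 3.14].

## Interface

Orientations are given as a unit quaternion [w, x, y, z].
In Python, from rig import manip, get_image, job gives the robot as it stands. The module is installed in compiled form; this text tells all that it offers.
- The arm moves only by the tool step_arm, never from a script. Its argument "moves" is one flat list of numbers, 5 for each row, row after row: the shift along the tool's x, y, z as a fraction of full scale, then the turn about the tool's z as a fraction of full scale, then the gripper's target within -1 to 1 (shut at 1, half-way at 0, fully open at -1). In form: [dx, dy, dz, twist, hand, dx, dy, dz, twist, hand, ...]. A call has 1 to 5 rows; each row is the pose to reach, as a shift and turn from the pose commanded when the call began, along the tool's axes at that moment, turning the shorter way round; what a row does not reach only later rows make up. Full scale, the value 1, is 500 mm for a shift and pi rad for a turn. A row lasts 1/10 s, in which the tool goes at most 50 mm and 8.59 degrees, less where a joint would pass 70% of its speed; a pose out of reach is approached as far as the arm can. A call with a number of a shift or a turn outside -1 to 1 is refused whole. A call with a gripper value outside its range is refused whole. The fingers move at their own pace and stop on an object; "force" is the grip in N (left out, the last holds). Time passes only in rows, so rows that repeat a pose let the fingers close. It gives the time, the measured TCP pose, the force and the opening at its end, in the units of the state.
- manip.get_state(): the state, without advancing time (a new reading comes with each control period).
- get_image(name): name is "side" or "top" or "wrist"; returns a dict with "frame" (480x640x3 uint8, blue, green, red), "fx", "fy", "cx", "cy" (pixels), "rvec" (rotation vector, rad) and "tvec" (3), from world to camera coordinates, as OpenCV has them; the wrist camera has in their place "T_tool_cam" (4x4, takes a point from camera to tool coordinates, whose origin is the TCP and whose axes are the flange's). Camera axes: x right, y down, z forward; pixel columns grow to the right and rows downward; lengths in m; the calibration is good to about 2 mm. A picture is of the moment at which its call begins: read the wrist's pose just before it. There is no depth.
- job.sign_off(): hands the job in, once; it reports no verdict.
The state is a dict: "clock": time; "qpos": joint angles; "qd": joint speeds; "effort": joint torques, N m; "position": TCP position; "ee_rot": TCP orientation; "contact_force": force on the tool from outside, world axes, zero at the start; "moment": the same for the moment, N m; "width": finger opening in m.
Only numpy, scipy, OpenCV 4.12 (cv2) and the standard library are available. Lean on these libraries where they do the work, as an engineer would, in place of code of your own. Each camera call takes 0.05 s, during which the arm holds its last target. There are 200 camera calls.

## Working session

There is one attempt and no reset: what is moved stays moved. The work goes in short steps, Python scripts to look and compute and a tool call to move; the robot and the scene stay as the last step left them, time stands still between calls to the robot, and variables do not carry over. Pictures are saved under pics/ and viewed, about 12 in all and at most 16, crops included, and the job is handed in when it is done.

Besides the shell and the picture viewer there is one more tool, called after ">>>" in YAML: its name, and indented under it one key for each argument. step_arm: Moves the arm, as the interface text tells. Its arguments: {"type":"object","properties":{"moves":{"type":"array","items":{"type":"number","minimum":-1,"maximum":1}},"force":{"type":"number"}},"required":["moves"]}

```bash
mkdir -p pics; cat > h.py <<'E'
import numpy as np, cv2
from rig import manip, get_image, job
def grab(n,f):
    s=manip.get_state(); im=get_image(n); cv2.imwrite('pics/'+f,im['frame'])
    im['s']=s
    return im
def cam(im):
    """R (cam->world), centre"""
    if 'rvec' in im:
        R=cv2.Rodrigues(np.array(im['rvec'],float))[0]; t=np.array(im['tvec'],float).ravel()
        return R.T,-R.T@t
    from scipy.spatial.transform import Rotation as Ro
    q=im['s']['ee_rot']; Rt=Ro.from_quat([q[1],q[2],q[3],q[0]]).as_matrix(); T=np.array(im['T_tool_cam'])
    return Rt@T[:3,:3], np.array(im['s']['position'])+Rt@T[:3,3]
def ray(im,u,v,z):
    R,c=cam(im); d=R@np.array([(u-im['cx'])/im['fx'],(v-im['cy'])/im['fy'],1])
    return c+d*(z-c[2])/d[2]
def proj(im,P):
    R,c=cam(im); p=R.T@(np.array(P)-c); return im['fx']*p[0]/p[2]+im['cx'],im['fy']*p[1]/p[2]+im['cy']
def blobs(im,col,amin=60):
    h=cv2.cvtColor(im['frame'],cv2.COLOR_BGR2HSV); H,S,V=cv2.split(h)
    r={'red':(H<8)|(H>172),'blue':(H>98)&(H<128),'yellow':(H>20)&(H<35)}[col]
    m=(r&(S>120)&(V>60)).astype(np.uint8)*255
    cs=cv2.findContours(m,cv2.RETR_EXTERNAL,cv2.CHAIN_APPROX_NONE)[0]
    return [(c,cv2.contourArea(c),cv2.minAreaRect(c)) for c in cs if cv2.contourArea(c)>amin]
E
python3 - <<'E'
from h import *
s=manip.get_state(); print(s)
for n in('top','side'):
    im=grab(n,n+'0.png'); print(n,cam(im)[1],im['fx'])
    for c in('red','blue','yellow'):
        for _,a,r in blobs(im,c): print(c,int(a),np.round(r[0]),np.round(r[1]),round(r[2]),np.round(ray(im,*r[0],0.05),3))
E
```

```text
{'clock': 0.0, 'qpos': array([-1.31904875e+00,  2.76568202e-01,  1.50617206e+00,  5.03505405e-06,
        1.36068125e+00, -1.21010366e-01]), 'qd': array([-0.0008143 ,  0.00041708, -0.00048025, -0.00043511,  0.00171992,
       -0.00054376]), 'effort': array([ 1.78794508e-03, -4.16765106e+01, -2.45801747e+01,  7.44984141e-05,
        1.10430483e-02,  7.62926533e-06]), 'position': array([ 0.2092675 , -0.53501029,  0.24443945]), 'ee_rot': array([-9.12635157e-04,  9.82681346e-01,  1.85301205e-01, -5.72758612e-05]), 'contact_force': array([-0.09172566, -0.62794359, -0.0087248 ]), 'moment': array([ 0.01145796, -0.00879725, -0.00955833]), 'width': 0.08559873876823708}
top [0.35362567 0.05515585 1.21326867] 488.60311634771443
red 93 [320. 274.] [11. 11.] 45 [0.442 0.06  0.05 ]
red 332 [256. 246.] [26. 52.] 14 [0.513 0.212 0.05 ]
red 97 [356. 190.] [11. 11.] 90 [ 0.646 -0.032  0.05 ]
red 908 [146. 219.] [97. 86.] 13 [0.586 0.48  0.05 ]
blue 103 [394. 272.] [11. 11.] 45 [ 0.442 -0.117  0.05 ]
blue 2774 [477. 278.] [69. 43.] 6 [ 0.422 -0.312  0.05 ]
blue 90 [319. 233.] [11. 11.] 27 [0.542 0.059 0.05 ]
yellow 101 [356. 230.] [11. 12.] 90 [ 0.547 -0.03   0.05 ]
yellow 2699 [465. 216.] [67. 43.] 4 [ 0.573 -0.294  0.05 ]
side [0.10774573 0.63302406 0.90905572] 530.8814039364773
red 2235 [158. 341.] [108. 146.] 57 [0.62  0.438 0.05 ]
red 104 [359. 258.] [11. 12.] 90 [0.44  0.064 0.05 ]
red 541 [290. 272.] [61. 29.] 48 [0.529 0.176 0.05 ]
red 95 [308. 189.] [10. 12.] 90 [ 0.645 -0.028  0.05 ]
blue 92 [320. 235.] [12. 11.] 11 [0.541 0.063 0.05 ]
blue 97 [404. 207.] [12. 10.] 18 [ 0.443 -0.113  0.05 ]
blue 1887 [454. 171.] [43. 62.] 49 [ 0.411 -0.285  0.05 ]
yellow 108 [342. 210.] [11. 13.] 90 [ 0.546 -0.025  0.05 ]
yellow 2005 [395. 150.] [40. 66.] 51 [ 0.56  -0.263  0.05 ]
```

View pics/top0.png

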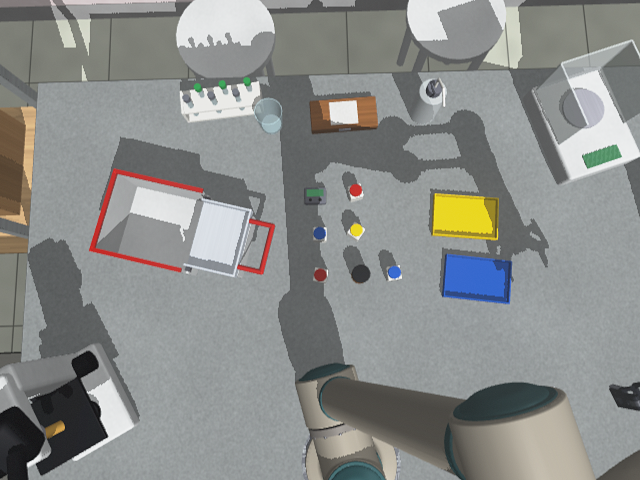

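View pics/side0.png

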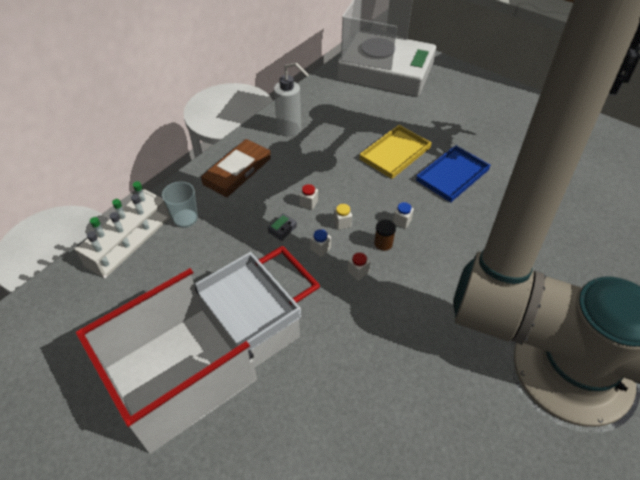

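Top view: red caps are at about (320,274) and (356,190), blue at (394,272) and (319,233), yellow at (356,230). The jar is at (360,273) and the timer at (315,195). The trays are on the right, the station on the left with its handle bar near (267,248).

```bash
cat >> h.py <<'E'
from scipy.spatial.transform import Rotation as Ro
def go(p,jaw=None):
    """fractions for a move from the present pose to world p; jaw = heading (rad) of tool y, mod pi"""
    s=manip.get_state(); q=s['ee_rot']; R=Ro.from_quat([q[1],q[2],q[3],q[0]]).as_matrix()
    d=R.T@(np.array(p)-s['position'])/0.5
    tw=0
    if jaw is not None:
        cur=np.arctan2(R[1,1],R[0,1]); tw=-((jaw-cur+np.pi/2)%np.pi-np.pi/2)/np.pi
    print('shift',np.round(d,3),'twist',round(tw,3),'q6',round(s['qpos'][5],2),'pos',np.round(s['position'],3))
E
python3 - <<'E'
from h import *
im=get_image('wrist'); print(np.round(im['T_tool_cam'],3),im['fx'])
t=get_image('top'); cv2.imwrite('pics/x.png',t['frame'])
for c,z in(('blue',.009),('yellow',.009)):
    b=max(blobs(t,c),key=lambda b:b[1]); print(c,ray(t,*b[2][0],z)[:2])
    for p in cv2.boxPoints(b[2]): print('  ',np.round(ray(t,*p,.018)[:2],3))
print('handle',[np.round(ray(t,u,v,.1)[:2],3) for u,v in((271,225),(262,271))])
print('rim',[np.round(ray(t,u,v,.13)[:2],3) for u,v in((116,172),(93,249),(184,269),(203,191))])
go([.50,-.03,.40],np.pi/2)
E
```

```text
[[-0.001 -0.955 -0.296  0.076]
 [ 1.    -0.    -0.001  0.   ]
 [ 0.001 -0.296  0.955 -0.13 ]
 [ 0.     0.     0.     1.   ]] 356.20339652959564
blue [ 0.42474373 -0.32578615]
   [ 0.383 -0.232]
   [ 0.488 -0.25 ]
   [ 0.465 -0.414]
   [ 0.362 -0.395]
yellow [ 0.58073234 -0.30659847]
   [ 0.534 -0.215]
   [ 0.641 -0.229]
   [ 0.625 -0.394]
   [ 0.518 -0.378]
handle [array([0.555, 0.17 ]), array([0.449, 0.192])]
rim [array([0.682, 0.522]), array([0.505, 0.568]), array([0.455, 0.362]), array([0.632, 0.321])]
shift [ 0.909 -0.73  -0.31 ] twist 0.119 q6 -0.12 pos [ 0.209 -0.535  0.245]
```

>>> step_arm:
  moves: [0.9,-0.73,-0.12,0.119,-1,0.9,-0.73,-0.12,0.119,-1,0.9,-0.73,-0.12,0.119,-1,0.9,-0.73,-0.12,0.119,-1,0.9,-0.73,-0.12,0.119,-1]

```text
clock: 0.7
position: [0.3325, -0.3179, 0.2711]
ee_rot: [-0.0, 1.0, -0.001, 0.0]
contact_force: [1.4, -0.7, 0.2]
width: 0.0856
```

```bash
python3 -c "
from h import *
go([.50,-.03,.30],np.pi/2)"
```

```text
shift [ 0.334 -0.576 -0.058] twist -0.001 q6 0.66 pos [ 0.333 -0.318  0.271]
```

>>> step_arm:
  moves: [0.334,-0.576,-0.058,0,-1,0.334,-0.576,-0.058,0,-1,0.334,-0.576,-0.058,0,-1,0.334,-0.576,-0.058,0,-1,0.334,-0.576,-0.058,0,-1]

```text
clock: 1.2
position: [0.4577, -0.1024, 0.293]
ee_rot: [0.0, 1.0, -0.001, 0.0]
contact_force: [0.1, -0.5, 0.4]
width: 0.0857
```

```bash
python3 -c "
from h import *
go([.50,-.03,.30],np.pi/2)"
```

```text
shift [ 0.084 -0.145 -0.014] twist -0.0 q6 1.2 pos [ 0.458 -0.102  0.293]
```

>>> step_arm:
  moves: [0.084,-0.145,-0.014,0,-1,0.084,-0.145,-0.014,0,-1,0.084,-0.145,-0.014,0,-1,0.084,-0.145,-0.014,0,-1]

```text
clock: 1.6
position: [0.4991, -0.0315, 0.2993]
ee_rot: [0.0, 1.0, 0.001, -0.001]
contact_force: [-0.7, -1.2, 0.2]
width: 0.0853
```

```bash
python3 - <<'E'
from h import *
im=grab('wrist','w1.png'); print(im['s']['position'])
for c in('red','blue','yellow'):
    for k,a,r in blobs(im,c): print(c,int(a),np.round(r[0]),np.round(r[1]),np.round(ray(im,*r[0],0.05),3))
E
```

```text
[ 0.49914777 -0.03145532  0.29933061]
red 514 [233. 254.] [26. 26.] [0.442 0.06  0.05 ]
red 2953 [ 57. 203.] [ 76. 134.] [0.5   0.246 0.05 ]
red 812 [314.  52.] [34. 30.] [ 0.646 -0.031  0.05 ]
blue 506 [390. 253.] [25. 25.] [ 0.444 -0.116  0.05 ]
blue 10666 [554. 257.] [145.  85.] [ 0.438 -0.303  0.05 ]
blue 625 [227. 164.] [29. 28.] [0.542 0.06  0.05 ]
yellow 627 [312. 158.] [29. 27.] [ 0.548 -0.03   0.05 ]
yellow 15106 [559. 123.] [158. 105.] [ 0.582 -0.279  0.05 ]
```

View pics/w1.png

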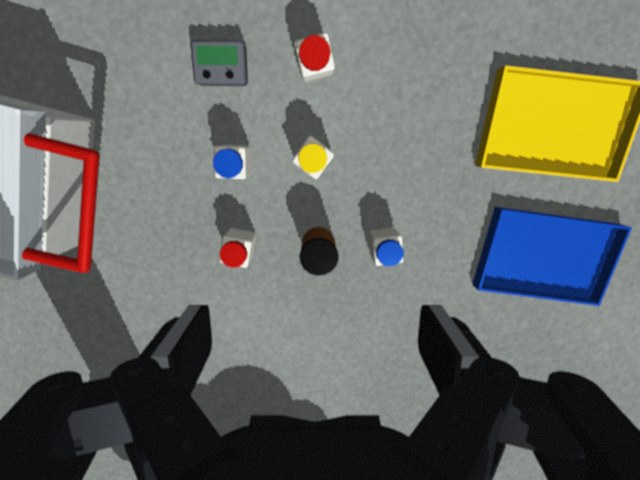

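The wrist view shows the same five pots: red at (233,254) and (314,52), blue at (390,253) and (227,164), yellow at (312,158), which is turned. The jar is at (319,256) and the timer at (218,62). Positions agree with the top view to about 2 mm.

```bash
cat >> h.py <<'E'
def potyaw(im,uv,rad=26):
    """heading of the pot's side (deg, mod 90) from the white outline about the cap, cast on z=.04"""
    f=im['frame']; h=cv2.cvtColor(f,cv2.COLOR_BGR2HSV)
    m=((h[...,1]<40)&(h[...,2]>165)|(h[...,1]>120)).astype(np.uint8)
    k=np.zeros_like(m); cv2.circle(k,tuple(int(x) for x in uv),rad,1,-1); m&=k
    cs=max(cv2.findContours(m,cv2.RETR_EXTERNAL,cv2.CHAIN_APPROX_NONE)[0],key=cv2.contourArea)
    P=np.array([ray(im,*p,.04)[:2]*1000 for p in cs[:,0]],np.float32); r=cv2.minAreaRect(P)
    return round(r[2]%90,1),np.round(r[1],1)
E
python3 - <<'E'
from h import *
im=grab('wrist','w1b.png')
for c in('red','blue','yellow'):
    for k,a,r in blobs(im,c):
        if a<2000: print(c,np.round(ray(im,*r[0],.05)[:2],3),potyaw(im,r[0]))
print('jar',ray(im,319,256,.058)[:2],'timer',ray(im,218,62,.02)[:2])
print('handle',[np.round(ray(im,u,v,.1)[:2],3) for u,v in((91,155),(85,267))])
E
```

```text
red [0.442 0.06 ] (85.4, array([36.6, 32.7]))
red [ 0.646 -0.031] (7.4, array([38.3, 33.7]))
blue [ 0.444 -0.116] (7.7, array([35.3, 33.3]))
blue [0.543 0.059] (89.9, array([35.5, 33.6]))
yellow [ 0.547 -0.029] (53.8, array([33.4, 34.4]))
jar [ 0.4418169  -0.03739682] timer [0.64231481 0.06766429]
handle [array([0.553, 0.168]), array([0.446, 0.195])]
```

>>> step_arm:
  moves: [-0.114,-0.183,0.35,-0.236,-0.4,-0.114,-0.183,0.35,-0.236,-0.4,-0.114,-0.183,0.35,-0.236,-0.4,-0.114,-0.183,0.35,-0.236,-0.4,-0.114,-0.183,0.35,-0.236,-0.4]
  force: 50

```text
clock: 2.2
position: [0.435, 0.06, 0.12]
ee_rot: [-0.003, 0.931, 0.364, -0.006]
contact_force: [-0.9, 0.8, -0.2]
width: 0.0596
```

>>> step_arm:
  moves: [0,0,0,-0.236,-0.4,0,0,0,-0.236,-0.4,0,0,0,-0.236,-0.4,0,0,0,-0.236,-0.4,0,0,0,-0.236,-0.4]

```text
clock: 2.7
position: [0.442, 0.0581, 0.1248]
ee_rot: [0.0, 0.737, 0.676, -0.0]
contact_force: [0.1, 0.9, 0.0]
width: 0.0597
```

```bash
python3 - <<'E'
from h import *
im=grab('wrist','w2.png')
for k,a,r in blobs(im,'red'): print(a,np.round(r[0]),np.round(r[1]),np.round(ray(im,*r[0],.05)[:2],3))
go([.442,.06,.027],-.08); print(im['s']['width'])
E
```

```text
1234.5 [620. 354.] [41. 37.] [ 0.639 -0.026]
1807.0 [312. 254.] [48. 48.] [0.441 0.062]
1560.0 [528.  10.] [ 20. 143.] [0.56  0.181]
shift [ 0.004 -0.     0.196] twist -0.001 q6 0.06 pos [0.442 0.058 0.125]
0.05966565261362623
```

>>> step_arm:
  moves: [0.005,0,0.1,0,-0.4,0.005,0,0.196,0,-0.4,0.005,0,0.196,0,-0.4,0.005,0,0.196,0,0.6,0.005,0,0.196,0,0.6]

```text
clock: 3.25
position: [0.4442, 0.0616, 0.0287]
ee_rot: [0.001, 0.738, 0.674, 0.001]
contact_force: [1.7, 0.3, -0.1]
width: 0.0337
```

>>> step_arm:
  moves: [0,0,0,0,0.6,0,0,0,0,0.6,0,0,0,0,0.6,0,0,-0.1,0,0.6,0,0,-0.2,0,0.6]

```text
clock: 3.75
position: [0.4414, 0.0622, 0.1276]
ee_rot: [-0.001, 0.738, 0.675, -0.001]
contact_force: [0.9, 0.0, -0.5]
width: 0.0338
```

>>> step_arm:
  moves: [0,0,-0.126,-0.04,0.6,0,0,-0.126,-0.09,0.6,0,0,-0.126,-0.14,0.6,0,0,-0.126,-0.18,0.6,0,0,-0.126,-0.22,0.6]

```text
clock: 4.25
position: [0.4425, 0.0622, 0.1908]
ee_rot: [0.001, 0.463, 0.886, 0.0]
contact_force: [-0.2, 0.1, -0.7]
width: 0.0336
```

```bash
python3 - <<'E'
from h import *
go([.494,.3035,.19],1.326); print(manip.get_state()['width'])
E
```

```text
shift [0.337 0.36  0.002] twist -0.229 q6 -0.62 pos [0.442 0.062 0.191]
0.03361166773339039
```

>>> step_arm:
  moves: [0.337,0.36,0,-0.229,0.6,0.337,0.36,0,-0.229,0.6,0.337,0.36,0,-0.229,0.6,0.337,0.36,0,-0.229,0.6,0.337,0.36,0,-0.229,0.6]

```text
clock: 4.75
position: [0.4955, 0.3053, 0.1906]
ee_rot: [0.001, 0.121, 0.993, 0.0]
contact_force: [1.2, -1.8, -0.6]
width: 0.0338
```

>>> step_arm:
  moves: [0,0,0,0,0.6,0,0,0,0,0.6]

```text
clock: 4.95
position: [0.495, 0.3036, 0.1898]
ee_rot: [-0.0, 0.124, 0.992, -0.0]
contact_force: [0.3, 0.1, -0.1]
width: 0.0335
```

```bash
python3 - <<'E'
from h import *
im=grab('wrist','w3.png'); go([.494,.3035,.113],1.326); print(im['s']['width'])
E
```

```text
shift [0.002 0.002 0.154] twist -0.001 q6 -0.89 pos [0.495 0.302 0.19 ]
0.03350232523298305
```

View pics/w3.png

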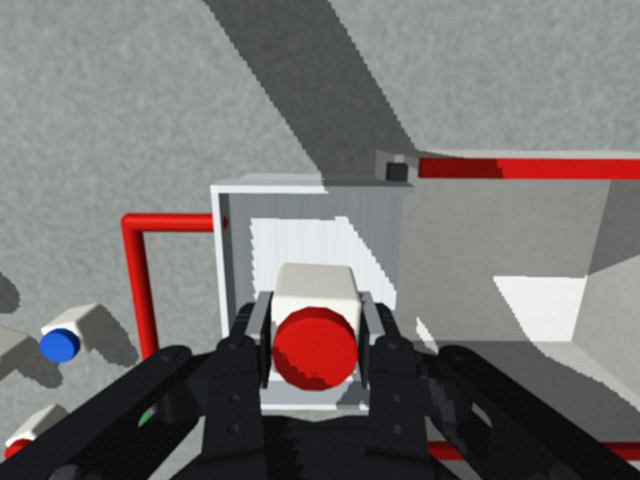

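The pot is held over the tip tray. The tray's end walls are at rows ~185 and ~408, the handle-side wall at column ~217, and the hinge edge near column 405.

```bash
python3 - <<'E'
from h import *
im=get_image('wrist'); im['s']=manip.get_state()
x=np.array([.242,.970]); y=np.array([-.970,.242]); p=im['s']['position'][:2]
for n,u,v,z in(('upwall',300,186,.11),('lowwall',300,408,.11),('leftwall',218,250,.11),('handle',128,218,.106),('hinge',403,187,.08)):
    q=ray(im,u,v,z)[:2]; print(n,np.round(q,3),'rel centre',np.round([(q-[.528,.295])@x,(q-[.528,.295])@y],3))
print(np.round([(p-[.528,.295])@x,(p-[.528,.295])@y],3))
E
```

```text
upwall [0.449 0.304] rel centre [-0.01   0.078]
lowwall [0.604 0.263] rel centre [-0.013 -0.081]
leftwall [0.475 0.245] rel centre [-0.062  0.039]
handle [0.443 0.196] rel centre [-0.116  0.059]
hinge [0.471 0.369] rel centre [0.058 0.073]
[-0.001  0.034]
```

>>> step_arm:
  moves: [0.002,0.002,0.08,0,0.6,0.002,0.002,0.152,0,0.6,0.002,0.002,0.152,0,0.6,0.002,0.002,0.152,0,-0.3,0.002,0.002,0.152,0,-0.3]

```text
clock: 5.55
position: [0.495, 0.3032, 0.1146]
ee_rot: [0.0, 0.125, 0.992, 0.0]
contact_force: [0.0, -0.7, 0.3]
width: 0.0552
```

>>> step_arm:
  moves: [0,0,0,0,-0.3,0,0,-0.08,0,-0.3,0,0,-0.18,0,-0.3,0,0,-0.18,0,-0.3,0,0,-0.18,0,-0.3]

```text
clock: 6.05
position: [0.4956, 0.3044, 0.2059]
ee_rot: [0.002, 0.124, 0.992, 0.001]
contact_force: [0.1, 0.8, -0.3]
width: 0.0551
```

```bash
cat >> h.py <<'E'
def look(*cols,n='top'):
    im=get_image(n); im['s']=manip.get_state()
    for c in cols:
        for k,a,r in blobs(im,c,40):
            if a<(250 if n=='top' else 3000): print(c,int(a),np.round(r[0]),np.round(ray(im,*r[0],.05)[:2],3),np.round(ray(im,*r[0],.134)[:2],3))
E
python3 - <<'E'
from h import *
look('red','blue','yellow'); look('red',n='wrist')
go([.646,-.031,.2],.13); print(manip.get_state()['width'])
E
```

```text
red 152 [153. 264.] [0.477 0.458] [0.468 0.429]
red 95 [ 96. 249.] [0.517 0.598] [0.505 0.559]
red 97 [356. 190.] [ 0.646 -0.032] [ 0.625 -0.026]
red 55 [192. 188.] [0.661 0.368] [0.639 0.346]
red 202 [121. 177.] [0.694 0.543] [0.669 0.508]
blue 104 [394. 272.] [ 0.442 -0.117] [ 0.436 -0.104]
blue 96 [319. 233.] [0.542 0.059] [0.528 0.059]
yellow 101 [356. 230.] [ 0.547 -0.03 ] [ 0.533 -0.024]
red 508 [618. 433.] [0.775 0.544] [0.669 0.478]
red 387 [461. 432.] [0.735 0.393] [0.642 0.372]
red 1868 [311. 261.] [0.522 0.293] [0.492 0.302]
shift [-0.46  -0.574  0.006] twist 0.379 q6 -0.89 pos [0.494 0.304 0.203]
0.055621698608908754
```

>>> step_arm:
  moves: [-0.46,-0.574,0,0.379,-0.4,-0.46,-0.574,0,0.379,-0.4,-0.46,-0.574,0,0.379,-0.4,-0.46,-0.574,0,0.379,-0.4,-0.46,-0.574,0,0.379,-0.4]

```text
clock: 6.65
position: [0.5976, 0.0747, 0.2018]
ee_rot: [-0.001, 0.482, 0.876, -0.001]
contact_force: [0.3, -0.5, 0.1]
width: 0.06
```

```bash
python3 - <<'E'
from h import *
go([.646,-.031,.13],.13)
E
```

```text
shift [-0.231 -0.031  0.143] twist 0.139 q6 -0.56 pos [0.598 0.075 0.202]
```

>>> step_arm:
  moves: [-0.231,-0.031,0.143,0.139,-0.4,-0.231,-0.031,0.143,0.139,-0.4,-0.231,-0.031,0.143,0.139,-0.4,-0.231,-0.031,0.143,0.139,-0.4,-0.231,-0.031,0.143,0.139,-0.4]

```text
clock: 7.15
position: [0.6463, -0.0294, 0.1298]
ee_rot: [-0.002, 0.658, 0.753, -0.001]
contact_force: [-0.5, 0.4, 0.7]
width: 0.0601
```

```bash
python3 - <<'E'
from h import *
look('red',n='wrist'); go([.646,-.031,.027],.13)
E
```

```text
red 1714 [315. 258.] [ 0.647 -0.03 ] [0.643 0.001]
shift [-0.005 -0.001  0.208] twist 0.002 q6 -0.29 pos [ 0.647 -0.029  0.131]
```

>>> step_arm:
  moves: [-0.003,-0.001,0.1,0,-0.4,-0.003,-0.001,0.206,0,-0.4,-0.003,-0.001,0.206,0,-0.4,-0.003,-0.001,0.206,0,0.6,-0.003,-0.001,0.206,0,0.6]

```text
clock: 7.7
position: [0.6492, -0.03, 0.0321]
ee_rot: [0.002, 0.657, 0.754, 0.001]
contact_force: [0.6, 0.6, -0.8]
width: 0.0334
```

>>> step_arm:
  moves: [0,0,0,0,0.6,0,0,0,0,0.6,0,0,0,0,0.6,0,0,-0.1,0,0.6,0,0,-0.2,0,0.6]

```text
clock: 8.2
position: [0.6462, -0.0305, 0.1295]
ee_rot: [-0.001, 0.658, 0.753, -0.001]
contact_force: [0.8, -0.4, -0.3]
width: 0.0335
```

>>> step_arm:
  moves: [0,0,-0.14,-0.04,0.6,0,0,-0.14,-0.08,0.6,0,0,-0.14,-0.12,0.6,0,0,-0.14,-0.16,0.6,0,0,-0.14,-0.16,0.6]

```text
clock: 8.7
position: [0.6473, -0.0307, 0.2003]
ee_rot: [0.001, 0.45, 0.893, 0.0]
contact_force: [0.9, -0.2, -1.0]
width: 0.0336
```

```bash
python3 - <<'E'
from h import *
go([.562,.2865,.20],1.326); print(manip.get_state()['width'])
E
```

```text
shift [0.611 0.24  0.   ] twist -0.219 q6 -0.79 pos [ 0.647 -0.031  0.2  ]
0.033647204073002084
```

>>> step_arm:
  moves: [0.611,0.24,0,-0.219,0.6,0.611,0.24,0,-0.219,0.6,0.611,0.24,0,-0.219,0.6,0.611,0.24,0,-0.219,0.6,0.611,0.24,0,-0.219,0.6]

```text
clock: 9.2
position: [0.5815, 0.2124, 0.1994]
ee_rot: [0.0, 0.122, 0.993, 0.0]
contact_force: [0.7, -0.8, -0.2]
width: 0.0335
```

```bash
python3 - <<'E'
from h import *
go([.562,.2865,.20],1.326); print(manip.get_state()['width'])
E
```

```text
shift [ 0.074  0.134 -0.001] twist 0.0 q6 -1.09 pos [0.581 0.212 0.199]
0.03349268208699157
```

>>> step_arm:
  moves: [0.074,0.134,0,0,0.6,0.074,0.134,0,0,0.6,0.074,0.134,0,0,0.6,0.074,0.134,0,0,0.6]

```text
clock: 9.6
position: [0.5624, 0.285, 0.1992]
ee_rot: [0.0, 0.122, 0.992, -0.0]
contact_force: [0.0, 0.6, -1.2]
width: 0.0338
```

```bash
python3 - <<'E'
from h import *
im=grab('wrist','w4.png'); go([.562,.2865,.116],1.326); print(im['s']['width'])
for k,a,r in blobs(im,'red'): print(a,np.round(r[0]),np.round(ray(im,*r[0],.134)[:2],3))
E
```

```text
shift [0.002 0.004 0.166] twist -0.001 q6 -0.97 pos [0.563 0.284 0.199]
0.03379584669913749
3115.5 [526. 353.] [0.653 0.4  ]
5217.0 [314. 348.] [0.616 0.271]
2528.0 [314. 142.] [0.494 0.302]
5873.0 [167. 189.] [0.499 0.218]
5332.0 [534.  19.] [0.465 0.418]
```

View pics/w4.png

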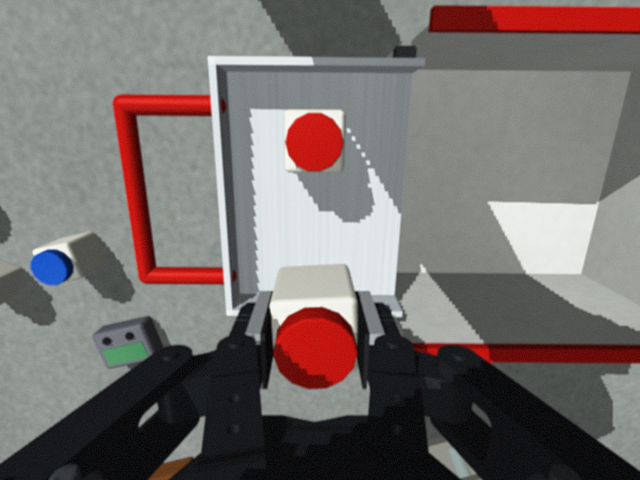

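The first red pot stands in the tray at (314,142), and the second is held clear over the free half.

>>> step_arm:
  moves: [0.002,0.004,0.08,0,0.6,0.002,0.004,0.164,0,0.6,0.002,0.004,0.164,0,0.6,0.002,0.004,0.164,0,-0.3,0.002,0.004,0.164,0,-0.3]

```text
clock: 10.15
position: [0.5629, 0.2859, 0.1179]
ee_rot: [0.0, 0.123, 0.992, -0.0]
contact_force: [-0.0, -0.8, -0.2]
width: 0.0556
```

>>> step_arm:
  moves: [0,0,0,0,-0.3,0,0,-0.08,0,-0.3,0,0,-0.18,0,-0.3,0,0,-0.2,0,-0.3,0,0,-0.2,0,-0.3]

```text
clock: 10.65
position: [0.5636, 0.2874, 0.2208]
ee_rot: [0.003, 0.122, 0.992, 0.002]
contact_force: [-0.5, -0.2, -0.5]
width: 0.0558
```

```bash
python3 - <<'E'
from h import *
im=grab('wrist','w5.png')
for k,a,r in blobs(im,'red'): print(a,np.round(r[0]),np.round(ray(im,*r[0],.134)[:2],3))
look('blue','yellow')
go([.4995,.1815,.2],1.326)
E
```

```text
3213.5 [532. 332.] [0.657 0.42 ]
1594.5 [310. 254.] [0.563 0.284]
2058.0 [308. 138.] [0.494 0.301]
4977.0 [175. 182.] [0.499 0.217]
5023.0 [526.  28.] [0.467 0.428]
blue 104 [394. 272.] [ 0.442 -0.117] [ 0.436 -0.104]
blue 96 [319. 233.] [0.542 0.059] [0.528 0.059]
yellow 101 [356. 230.] [ 0.547 -0.03 ] [ 0.533 -0.024]
shift [ 0.069 -0.234  0.034] twist -0.0 q6 -0.96 pos [0.562 0.287 0.217]
```

Both red pots are in the tray. Next comes the handle.

>>> step_arm:
  moves: [0.069,-0.234,0.04,0,0.2,0.069,-0.234,0.04,0,0.2,0.069,-0.234,0.04,0,0.2,0.069,-0.234,0.09,0,0.2,0.069,-0.234,0.09,0,0.2]

```text
clock: 11.25
position: [0.4964, 0.1804, 0.1681]
ee_rot: [-0.005, 0.123, 0.992, -0.002]
contact_force: [-0.3, 0.5, 0.1]
width: 0.0339
```

```bash
python3 - <<'E'
from h import *
im=grab('wrist','w6.png'); go([.4995,.1815,.095],1.326)
h=cv2.cvtColor(im['frame'],cv2.COLOR_BGR2HSV)
x=np.array([.242,.970])
for v in(150,170,190,210,230,250):
    u=np.where(((h[v,:,0]<8)|(h[v,:,0]>172))&(h[v,:,1]>120))[0]; u=u[(u>200)&(u<440)]
    if len(u): q=ray(im,u.mean(),v,.1)[:2]; print(v,u.min(),u.max(),np.round(q,3),np.round((q-[.4995,.1815])@x,4))
E
```

```text
shift [-0.004  0.002  0.149] twist -0.0 q6 -1.11 pos [0.498 0.181 0.17 ]
170 314 424 [0.45  0.222] 0.0276
190 311 331 [0.454 0.194] 0.0013
210 311 330 [0.465 0.191] 0.0011
230 311 330 [0.476 0.188] 0.0011
250 311 329 [0.488 0.185] 0.0009
```

View pics/w6.png

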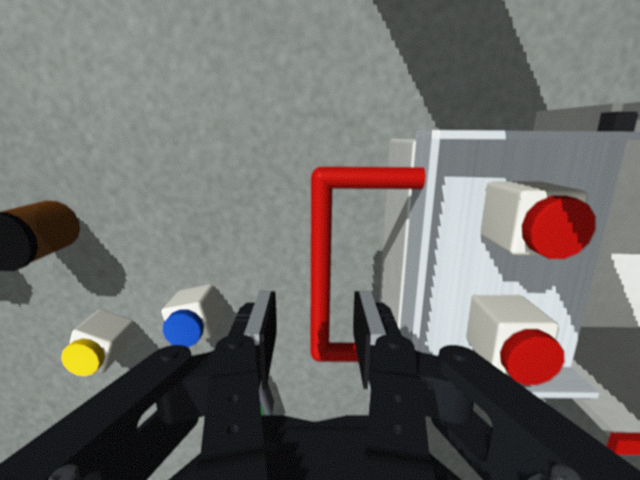

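The handle bar runs between the open fingers (columns 311–330, rows 175–352), parallel to the pads. Both red pots stand in the tray.

>>> step_arm:
  moves: [-0.004,0.004,0.08,0,0.2,-0.004,0.004,0.149,0,0.2,-0.004,0.004,0.149,0,0.2,-0.004,0.004,0.149,0,0.2,-0.004,0.004,0.149,0,0.9]
  force: 25

```text
clock: 11.8
position: [0.5043, 0.1839, 0.0994]
ee_rot: [0.002, 0.122, 0.993, 0.001]
contact_force: [0.7, 0.3, -0.1]
width: 0.0212
```

>>> step_arm:
  moves: [0,0,0,0,0.9,0,0,0,0,0.9,0,0,0,0,0.9]

```text
clock: 12.1
position: [0.5037, 0.1816, 0.0996]
ee_rot: [0.002, 0.122, 0.993, -0.001]
contact_force: [-0.3, -6.1, 0.9]
width: 0.011
```

```bash
python3 - <<'E'
from h import *
s=manip.get_state(); print(s['position'],s['contact_force'],s['width'])
r=.1761;a0=np.arctan2(.02,.175)
for f in np.arange(0,1.26,.1): print(round(f,2),'toward hopper',round((.175-r*np.cos(a0+f))/.5,3),'up',round((r*np.sin(a0+f)-.02)/.5,3))
E
```

```text
[0.50368203 0.18158946 0.09961219] [-0.2805423  -6.08838028  0.8547592 ] 0.010970413509807205
0.0 toward hopper 0.0 up -0.0
0.1 toward hopper 0.006 up 0.035
0.2 toward hopper 0.015 up 0.069
0.3 toward hopper 0.028 up 0.102
0.4 toward hopper 0.043 up 0.133
0.5 toward hopper 0.062 up 0.163
0.6 toward hopper 0.084 up 0.191
0.7 toward hopper 0.108 up 0.216
0.8 toward hopper 0.135 up 0.239
0.9 toward hopper 0.164 up 0.259
1.0 toward hopper 0.195 up 0.276
1.1 toward hopper 0.227 up 0.29
1.2 toward hopper 0.26 up 0.301
```

>>> step_arm:
  moves: [0,0.006,-0.035,0,0.9,0,0.015,-0.069,0,0.9,0,0.028,-0.102,0,0.9,0,0.043,-0.133,0,0.9,0,0.062,-0.163,0,0.9]

```text
clock: 12.6
position: [0.5111, 0.2103, 0.1818]
ee_rot: [0.002, 0.122, 0.993, -0.003]
contact_force: [1.0, -7.3, 1.2]
width: 0.011
```

```bash
python3 - <<'E'
from h import *
s=manip.get_state(); print(s['position'],s['contact_force'],s['width'])
grab('side','s1.png')
E
```

```text
[0.51111427 0.21030633 0.18180796] [ 1.01791732 -7.32494341  1.15882908] 0.011005965785200087
```

View pics/s1.png

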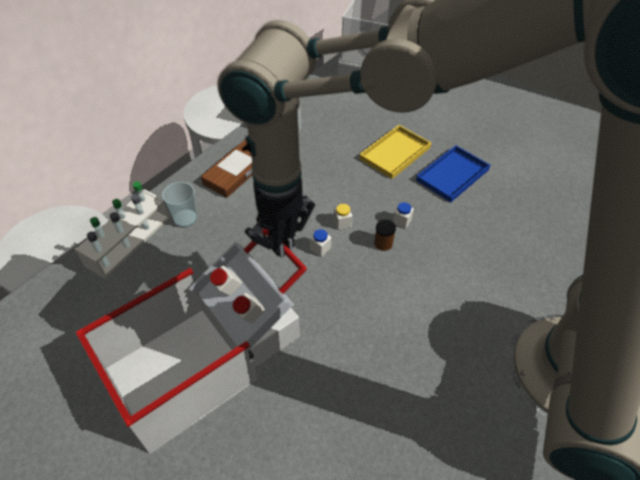

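The tray has tilted with the handle gripped at (280,245), and the pots at (222,275) and (243,303) are starting to slide. I'll carry on up.

>>> step_arm:
  moves: [0,0.022,-0.028,0,0.9,0,0.046,-0.053,0,0.9,0,0.073,-0.076,0,0.9,0,0.102,-0.096,0,0.9,0,0.133,-0.113,0,0.9]

```text
clock: 13.15
position: [0.5279, 0.2751, 0.2405]
ee_rot: [0.004, 0.123, 0.992, -0.002]
contact_force: [1.2, -7.4, 8.8]
width: 0.0108
```

>>> step_arm:
  moves: [0,0.032,-0.014,0,0.9,0,0.065,-0.025,0,0.9,0,0.065,-0.025,0,0.9,0,0.065,-0.025,0,0.9,0,0.065,-0.025,0,0.9]

```text
clock: 13.65
position: [0.5366, 0.3092, 0.2523]
ee_rot: [0.004, 0.122, 0.992, 0.001]
contact_force: [2.0, -3.0, 6.0]
width: 0.0109
```

```bash
python3 - <<'E'
from h import *
s=manip.get_state(); print(s['position'],s['contact_force'],s['width'])
a=grab('side','s2.png')['frame']; b=grab('top','t2.png')['frame']
cv2.imwrite('pics/st2.png',np.hstack([cv2.resize(a[180:480,40:360],(400,375)),cv2.resize(b[140:290,70:290],(400,273))[:273] if 0 else cv2.resize(b[140:346,70:290],(400,375))]))
E
```

```text
[0.53662114 0.30917558 0.25233448] [ 2.01576276 -3.03715157  5.96512221] 0.01090441194472081
```

View pics/st2.png

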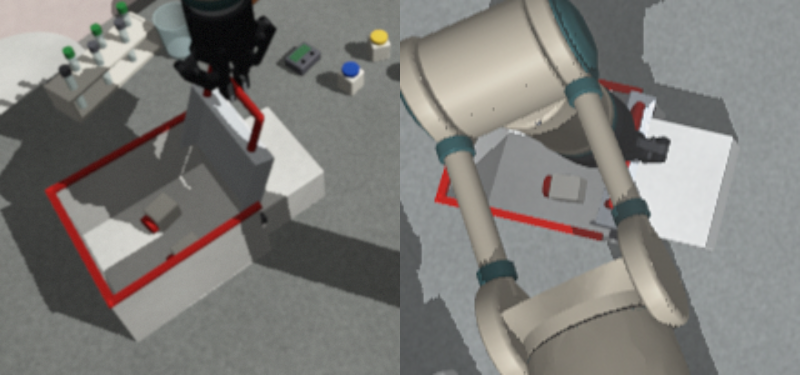

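The tray is up. One pot lies in the hopper at left (155,215), and the other shows in part at left (172,252). I'll let the tray down by the reverse path.

>>> step_arm:
  moves: [0,-0.033,0.011,0,0.9,0,-0.065,0.025,0,0.9,0,-0.096,0.042,0,0.9,0,-0.125,0.062,0,0.9,0,-0.152,0.085,0,0.9]

```text
clock: 14.25
position: [0.5175, 0.2353, 0.2084]
ee_rot: [0.003, 0.122, 0.992, 0.001]
contact_force: [2.5, 0.3, -0.3]
width: 0.0109
```

>>> step_arm:
  moves: [0,-0.024,0.025,0,0.9,0,-0.046,0.053,0,0.9,0,-0.065,0.083,0,0.9,0,-0.08,0.114,0,0.9,0,-0.093,0.147,0,0.9]

```text
clock: 14.75
position: [0.5057, 0.1898, 0.1339]
ee_rot: [0.002, 0.122, 0.992, 0.0]
contact_force: [1.5, -0.6, 1.9]
width: 0.0109
```

>>> step_arm:
  moves: [0,-0.009,0.034,0,0.9,0,-0.015,0.069,0,0.9,0,-0.015,0.069,0,0.9,0,-0.015,0.069,0,0.9]

```text
clock: 15.15
position: [0.5037, 0.1821, 0.0987]
ee_rot: [0.001, 0.122, 0.993, -0.001]
contact_force: [1.3, -5.7, -0.1]
width: 0.0107
```

```bash
python3 - <<'E'
from h import *
s=manip.get_state(); print(s['position'],s['contact_force'],s['width'])
E
```

```text
[0.50365439 0.18206029 0.09866966] [ 1.29901179 -5.70755317 -0.07215138] 0.01067798634461822
```

>>> step_arm:
  moves: [0,0,0,0,0.2,0,0,0,0,0.2,0,0,-0.08,0,0.2,0,0,-0.16,0,0.2,0,0,-0.2,0,-0.4]
  force: 50

```text
clock: 15.65
position: [0.5042, 0.1844, 0.2018]
ee_rot: [0.003, 0.122, 0.993, 0.001]
contact_force: [0.6, -0.2, 0.1]
width: 0.0478
```

```bash
python3 - <<'E'
from h import *
look('blue','yellow'); look('blue',n='wrist')
go([.543,.06,.13],0)
a=grab('side','s3.png')['frame']; b=grab('top','t3.png')['frame']
cv2.imwrite('pics/st3.png',np.hstack([cv2.resize(a[180:480,40:360],(400,375)),cv2.resize(b[140:346,70:290],(400,375))]))
E
```

```text
blue 103 [394. 272.] [ 0.442 -0.117] [ 0.436 -0.104]
blue 96 [319. 233.] [0.542 0.059] [0.528 0.059]
yellow 101 [356. 230.] [ 0.547 -0.03 ] [ 0.533 -0.024]
blue 864 [186. 296.] [0.539 0.062] [0.506 0.104]
shift [-0.133 -0.224  0.144] twist 0.422 q6 -1.11 pos [0.505 0.184 0.202]
```

View pics/st3.png

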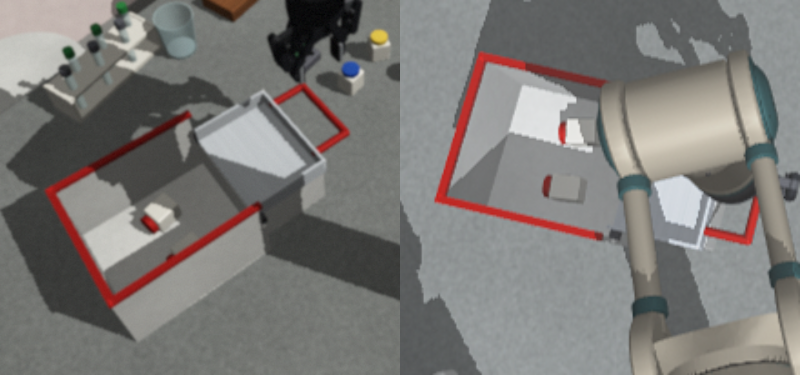

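Both reds are in the hopper, at right (578,132) and (565,187). The tip tray is level and empty. Next is the first blue pot.

>>> step_arm:
  moves: [-0.133,-0.224,0,-0.078,-0.4,-0.133,-0.224,0,-0.078,-0.4,-0.133,-0.224,0.05,-0.078,-0.4,-0.133,-0.224,0.144,-0.078,-0.4,-0.133,-0.224,0.144,-0.078,-0.4]

```text
clock: 16.35
position: [0.5342, 0.0576, 0.119]
ee_rot: [-0.008, 0.001, 1.0, 0.0]
contact_force: [-1.3, -0.5, -0.3]
width: 0.0598
```

```bash
python3 - <<'E'
from h import *
look('blue',n='wrist')
go([.543,.06,.027],1.571)
E
```

```text
blue 1876 [319. 276.] [0.545 0.061] [0.511 0.06 ]
blue 499 [  8. 105.] [ 0.447 -0.104] [ 0.453 -0.037]
shift [-0.015  0.003  0.19 ] twist -0.001 q6 -1.59 pos [0.536 0.058 0.122]
```

>>> step_arm:
  moves: [-0.014,0.003,0,0,-0.4,-0.014,0.003,0.09,0,-0.4,-0.014,0.003,0.186,0,-0.4,-0.014,0.003,0.188,0,-0.4,-0.014,0.003,0.188,0,0.6]

```text
clock: 16.9
position: [0.5482, 0.0608, 0.0329]
ee_rot: [0.001, -0.0, 1.0, -0.0]
contact_force: [0.0, 1.6, -0.0]
width: 0.0463
```

>>> step_arm:
  moves: [0,0,0,0,0.6,0,0,0,0,0.6,0,0,0,0,0.6,0,0,-0.1,0,0.6,0,0,-0.2,0,0.6]

```text
clock: 17.4
position: [0.5462, 0.06, 0.133]
ee_rot: [-0.001, 0.0, 1.0, -0.0]
contact_force: [0.9, -0.4, -0.4]
width: 0.033
```

```bash
python3 - <<'E'
from h import *
look('blue','yellow')
go([.448,-.326,.13],1.436);print(manip.get_state()['width'])
E
```

```text
blue 103 [394. 272.] [ 0.442 -0.117] [ 0.436 -0.104]
shift [ 0.208 -0.772  0.022] twist 0.043 q6 -1.59 pos [0.552 0.06  0.142]
0.033023943128914345
```

>>> step_arm:
  moves: [0.208,-0.772,0,0.043,0.6,0.208,-0.772,0,0.043,0.6,0.208,-0.772,0,0.043,0.6,0.208,-0.772,0,0.043,0.6,0.208,-0.772,0,0.043,0.6]

```text
clock: 17.95
position: [0.4816, -0.1833, 0.1331]
ee_rot: [0.001, 0.067, 0.998, -0.001]
contact_force: [0.4, -0.1, -0.2]
width: 0.0334
```

```bash
python3 - <<'E'
from h import *
go([.448,-.326,.13],1.436);print(manip.get_state()['width'])
E
```

```text
shift [ 0.028 -0.292  0.006] twist -0.0 q6 -1.93 pos [ 0.482 -0.183  0.133]
0.033368437816102894
```

>>> step_arm:
  moves: [0.028,-0.292,0,0,0.6,0.028,-0.292,0,0,0.6,0.028,-0.292,0,0,0.6,0.028,-0.292,0,0,0.6,0.028,-0.292,0,0,0.6]

```text
clock: 18.45
position: [0.448, -0.3253, 0.1324]
ee_rot: [0.001, 0.069, 0.998, -0.0]
contact_force: [0.7, 0.1, -1.2]
width: 0.0328
```

```bash
python3 - <<'E'
from h import *
go([.448,-.326,.036],1.436)
im=grab('wrist','w7.png'); print(im['s']['width'])
E
```

```text
shift [ 0.    -0.001  0.193] twist -0.001 q6 -2.19 pos [ 0.448 -0.325  0.132]
0.032839348140536656
```

View pics/w7.png

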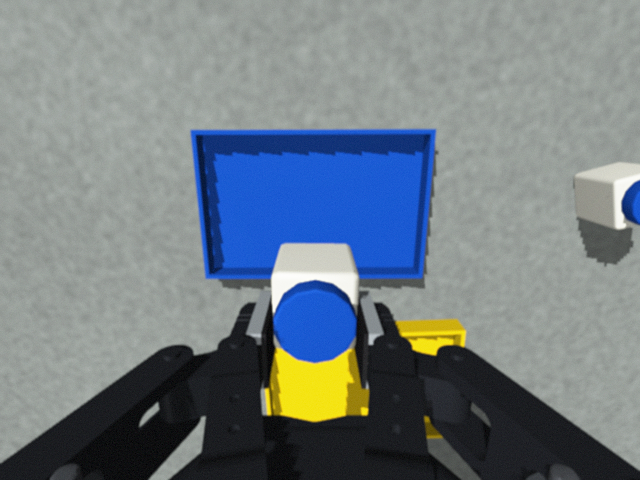

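The held blue pot hangs at (315,320). The blue tray's rim corners are at (193,131), (434,131), (424,277) and (206,277). I'll check where the tray lies relative to the pot.

```bash
python3 - <<'E'
from h import *
im=get_image('wrist'); im['s']=manip.get_state()
C=np.array([ray(im,u,v,.018)[:2] for u,v in((193,131),(434,131),(424,277),(206,277))]); c=C.mean(0)
print(np.round(C,3),c,[np.round(np.linalg.norm(C[i]-C[i-1]),3) for i in range(4)])
d=C[1]-C[0]; print(np.degrees(np.arctan2(d[1],d[0])))
E
```

```text
[[ 0.363 -0.392]
 [ 0.384 -0.236]
 [ 0.487 -0.247]
 [ 0.465 -0.407]] [ 0.42476773 -0.32032432] [np.float64(0.103), np.float64(0.158), np.float64(0.103), np.float64(0.161)]
82.22647952217604
```

>>> step_arm:
  moves: [0,0,0.09,0,0.6,0,0,0.19,0,0.6,0,0,0.19,0,0.6,0,0,0.19,0,-0.3,0,0,0.19,0,-0.3]

```text
clock: 19.05
position: [0.4489, -0.3232, 0.0376]
ee_rot: [0.0, 0.067, 0.998, -0.0]
contact_force: [-1.3, 0.6, 0.8]
width: 0.0552
```

>>> step_arm:
  moves: [0,0,0,0,-0.3,0,0,-0.08,0,-0.3,0,0,-0.17,0,-0.3,0,0,-0.19,0,-0.3,0,0,-0.19,0,-0.4]

```text
clock: 19.55
position: [0.4496, -0.3251, 0.1348]
ee_rot: [0.003, 0.067, 0.998, -0.002]
contact_force: [-0.9, -0.5, 0.1]
width: 0.0594
```

```bash
python3 - <<'E'
from h import *
look('blue','yellow',n='wrist'); look('yellow','blue')
go([.443,-.117,.13],1.571)
E
```

```text
blue 616 [630. 199.] [ 0.438 -0.132] [ 0.413 -0.204]
yellow 836 [450. 331.] [ 0.515 -0.241] [ 0.459 -0.27 ]
yellow 101 [356. 230.] [ 0.547 -0.03 ] [ 0.533 -0.024]
blue 103 [394. 272.] [ 0.442 -0.117] [ 0.436 -0.104]
shift [0.065 0.408 0.003] twist -0.043 q6 -2.19 pos [ 0.448 -0.324  0.131]
```

>>> step_arm:
  moves: [0.065,0.408,0,-0.086,-0.1,0.065,0.408,0,-0.086,-0.1,0.065,0.408,0,-0.086,-0.1,0.065,0.408,0,-0.086,-0.1,0.065,0.408,0,-0.086,-0.1]

```text
clock: 20.15
position: [0.4403, -0.112, 0.1297]
ee_rot: [-0.003, -0.069, 0.998, 0.003]
contact_force: [-0.5, 0.2, -0.3]
width: 0.0472
```

>>> step_arm:
  moves: [0,0,0,0,-0.1,0,0,0,0,-0.1]

```text
clock: 20.35
position: [0.4436, -0.1183, 0.131]
ee_rot: [-0.001, -0.068, 0.998, -0.0]
contact_force: [0.8, 0.2, -0.8]
width: 0.0471
```

```bash
python3 - <<'E'
from h import *
look('blue',n='wrist')
go([.443,-.1165,.028],1.705)
E
```

```text
blue 1721 [318. 254.] [ 0.442 -0.117] [ 0.413 -0.122]
blue 200 [  6. 210.] [ 0.439 -0.307] [ 0.411 -0.236]
shift [0.001 0.005 0.206] twist -0.0 q6 -2.12 pos [ 0.444 -0.119  0.131]
```

>>> step_arm:
  moves: [0.002,0.003,0.1,0,-0.1,0.002,0.003,0.2,0,-0.1,0.002,0.003,0.204,0,-0.1,0.002,0.003,0.204,0,0.6,0.002,0.003,0.204,0,0.6]

```text
clock: 20.9
position: [0.4441, -0.1177, 0.0313]
ee_rot: [0.002, -0.067, 0.998, -0.001]
contact_force: [0.3, 0.2, 0.7]
width: 0.0332
```

>>> step_arm:
  moves: [0,0,0,0,0.6,0,0,0,0,0.6,0,0,0,0,0.6,0,0,-0.1,0,0.6,0,0,-0.2,0,0.6]

```text
clock: 21.4
position: [0.4413, -0.1157, 0.1302]
ee_rot: [-0.002, -0.067, 0.998, 0.001]
contact_force: [1.4, -1.0, -0.9]
width: 0.033
```

>>> step_arm:
  moves: [0,0,0,0,0.6]

```text
clock: 21.5
position: [0.447, -0.1181, 0.1361]
ee_rot: [0.006, -0.068, 0.998, -0.003]
contact_force: [1.4, 0.7, 0.1]
width: 0.0331
```

```bash
python3 - <<'E'
from h import *
go([.401,-.317,.135],1.435);print(manip.get_state()['width'])
E
```

```text
shift [ 0.145 -0.382  0.003] twist 0.086 q6 -2.11 pos [ 0.447 -0.118  0.136]
0.03312224648206919
```

>>> step_arm:
  moves: [0.14,-0.382,0,0.086,0.6,0.14,-0.382,0,0.086,0.6,0.14,-0.382,0,0.086,0.6,0.14,-0.382,0,0.086,0.6,0.14,-0.382,0,0.086,0.6]

```text
clock: 22.0
position: [0.3984, -0.321, 0.1301]
ee_rot: [0.001, 0.07, 0.998, -0.002]
contact_force: [0.3, 1.4, -0.3]
width: 0.0331
```

>>> step_arm:
  moves: [0,0,0,0,0.6,0,0,0,0,0.6]

```text
clock: 22.2
position: [0.3984, -0.3136, 0.1294]
ee_rot: [-0.0, 0.068, 0.998, 0.001]
contact_force: [1.0, -0.1, -0.2]
width: 0.0329
```

```bash
python3 - <<'E'
from h import *
go([.401,-.317,.036],1.435)
im=grab('wrist','w8.png'); print(im['s']['width'])
E
```

```text
shift [-0.006 -0.006  0.187] twist 0.0 q6 -2.24 pos [ 0.398 -0.314  0.129]
0.032886910103218585
```

View pics/w8.png

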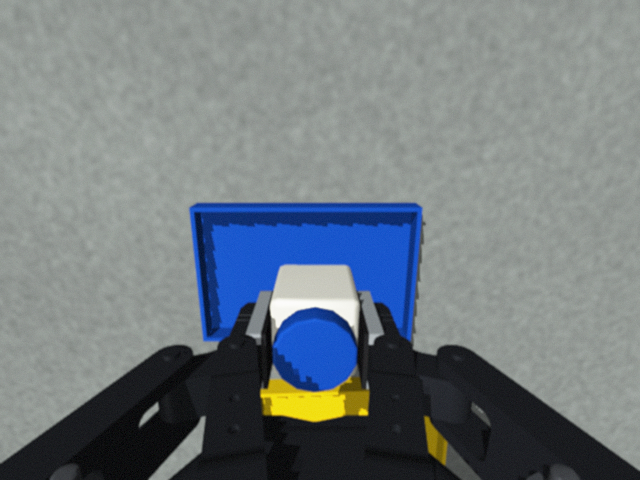

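The second blue pot is held over the tray's near half, and the first would be hidden behind it. I'll check the first from the side camera before lowering.

```bash
python3 - <<'E'
from h import *
im=grab('side','s4.png')
for P in((.448,-.325,.053),(.448,-.325,.02)):
    u,v=map(int,proj(im,P)); print(u,v,im['frame'][v,u])
w=im['frame']; u,v=map(int,proj(im,(.448,-.325,.03))); c=w[v-50:v+50,u-60:u+60]
cv2.imwrite('pics/s4c.png',cv2.resize(c,(600,500),interpolation=cv2.INTER_CUBIC))
E
```

```text
448 154 [158  71  34]
445 164 [75 79 80]
```

View pics/s4c.png

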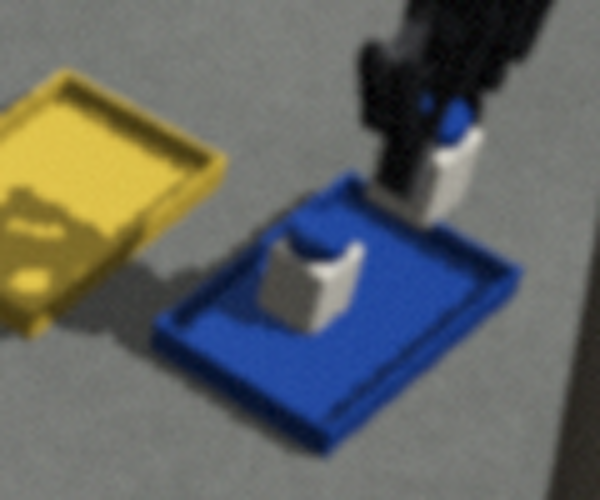

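The first blue pot stands upright in the tray, where expected. I'll lower the second.

>>> step_arm:
  moves: [-0.004,-0.005,0.09,0,0.6,-0.004,-0.005,0.185,0,0.6,-0.004,-0.005,0.185,0,0.6,-0.004,-0.005,0.185,0,-0.3,-0.004,-0.005,0.185,0,-0.3]

```text
clock: 22.8
position: [0.4013, -0.3177, 0.0388]
ee_rot: [0.001, 0.067, 0.998, -0.001]
contact_force: [0.6, -0.1, 0.2]
width: 0.0553
```

>>> step_arm:
  moves: [0,0,0,0,-0.3,0,0,-0.08,0,-0.3,0,0,-0.17,0,-0.3,0,0,-0.22,0,-0.3,0,0,-0.22,0,-0.4]

```text
clock: 23.3
position: [0.4027, -0.3199, 0.1528]
ee_rot: [0.004, 0.068, 0.998, -0.004]
contact_force: [-0.2, -0.1, -0.1]
width: 0.0593
```

```bash
python3 - <<'E'
from h import *
look('yellow')
go([.548,-.03,.14],.939)
E
```

```text
yellow 101 [356. 230.] [ 0.547 -0.03 ] [ 0.533 -0.024]
shift [-0.212  0.612  0.019] twist 0.158 q6 -2.24 pos [ 0.402 -0.319  0.15 ]
```

>>> step_arm:
  moves: [-0.212,0.612,0,0.158,-0.4,-0.212,0.612,0,0.158,-0.4,-0.212,0.612,0,0.158,-0.4,-0.212,0.612,0,0.158,-0.4,-0.212,0.612,0,0.158,-0.4]

```text
clock: 23.85
position: [0.5056, -0.1079, 0.1463]
ee_rot: [-0.001, 0.312, 0.95, -0.0]
contact_force: [0.4, 0.4, -0.3]
width: 0.0598
```

```bash
python3 - <<'E'
from h import *
go([.547,-.03,.135],.939)
E
```

```text
shift [0.025 0.175 0.023] twist -0.001 q6 -1.28 pos [ 0.506 -0.108  0.146]
```

>>> step_arm:
  moves: [0.025,0.175,0.023,0,-0.4,0.025,0.175,0.023,0,-0.4,0.025,0.175,0.023,0,-0.4,0.025,0.175,0.023,0,-0.4]

```text
clock: 24.25
position: [0.5466, -0.031, 0.1345]
ee_rot: [-0.001, 0.309, 0.951, -0.001]
contact_force: [-0.8, -0.8, -0.3]
width: 0.06
```

```bash
python3 - <<'E'
from h import *
look('yellow',n='wrist')
im=get_image('wrist'); im['s']=manip.get_state()
for k,a,r in blobs(im,'yellow'): print(potyaw(im,r[0],50))
go([.547,-.03,.028],.939)
E
```

```text
yellow 1884 [147. 452.] [ 0.6   -0.231] [ 0.555 -0.136]
yellow 82 [101. 427.] [ 0.562 -0.243] [ 0.532 -0.143]
yellow 1457 [ 42. 404.] [ 0.522 -0.262] [ 0.508 -0.155]
yellow 1690 [318. 253.] [ 0.547 -0.03 ] [ 0.523 -0.013]
(84.2, array([79.5, 37. ]))
(20.8, array([ 9.2, 49.4]))
(2.1, array([18.6, 94.5]))
(55.1, array([33.9, 44.2]))
shift [0.002 0.005 0.214] twist -0.0 q6 -1.12 pos [ 0.547 -0.033  0.135]
```

>>> step_arm:
  moves: [0.001,0.003,0.1,0,-0.4,0.001,0.003,0.2,0,-0.4,0.001,0.003,0.211,0,-0.4,0.001,0.003,0.211,0,0.6,0.001,0.003,0.211,0,0.6]

```text
clock: 24.85
position: [0.5496, -0.0315, 0.0322]
ee_rot: [0.002, 0.311, 0.95, 0.0]
contact_force: [1.2, 0.5, -0.4]
width: 0.033
```

>>> step_arm:
  moves: [0,0,0,0,0.6,0,0,0,0,0.6,0,0,0,0,0.6,0,0,-0.1,0,0.6,0,0,-0.2,0,0.6]

```text
clock: 25.35
position: [0.5469, -0.03, 0.1305]
ee_rot: [-0.002, 0.311, 0.951, -0.0]
contact_force: [1.4, -0.5, 0.6]
width: 0.0331
```

>>> step_arm:
  moves: [0,0,0,0,0.6]

```text
clock: 25.45
position: [0.5531, -0.031, 0.1375]
ee_rot: [0.008, 0.31, 0.951, 0.001]
contact_force: [1.7, 0.6, -1.2]
width: 0.0332
```

```bash
python3 - <<'E'
from h import *
go([.580,-.302,.135],1.475);print(manip.get_state()['width'])
E
```

```text
shift [-0.363 -0.406  0.007] twist -0.17 q6 -1.12 pos [ 0.553 -0.031  0.137]
0.033152535132998144
```

>>> step_arm:
  moves: [-0.363,-0.406,0,-0.17,0.6,-0.363,-0.406,0,-0.17,0.6,-0.363,-0.406,0,-0.17,0.6,-0.363,-0.406,0,-0.17,0.6,-0.363,-0.406,0,-0.17,0.6]

```text
clock: 25.95
position: [0.5716, -0.2729, 0.1301]
ee_rot: [0.0, 0.048, 0.999, 0.0]
contact_force: [0.4, -0.8, -0.4]
width: 0.033
```

>>> step_arm:
  moves: [0,0,0,0,0.6,0,0,0,0,0.6]

```text
clock: 26.15
position: [0.5713, -0.2722, 0.1295]
ee_rot: [-0.0, 0.05, 0.999, 0.001]
contact_force: [0.8, 0.6, 0.1]
width: 0.0333
```

```bash
python3 - <<'E'
from h import *
go([.580,-.302,.036],1.475);print(manip.get_state()['width'])
E
```

```text
shift [-0.024 -0.058  0.187] twist -0.001 q6 -2.03 pos [ 0.571 -0.272  0.13 ]
0.03333440552129789
```

>>> step_arm:
  moves: [-0.024,-0.058,0,0,0.6,-0.024,-0.058,0.09,0,0.6,-0.024,-0.058,0.185,0,0.6,-0.024,-0.058,0.185,0,0.6,-0.024,-0.058,0.185,0,-0.3]

```text
clock: 26.65
position: [0.5803, -0.2992, 0.0373]
ee_rot: [-0.001, 0.048, 0.999, 0.001]
contact_force: [0.7, 0.5, 0.2]
width: 0.0462
```

>>> step_arm:
  moves: [0,0,0,0,-0.3,0,0,0,0,-0.3,0,0,-0.08,0,-0.3,0,0,-0.18,0,-0.3,0,0,-0.28,0,-0.4]

```text
clock: 27.15
position: [0.5806, -0.3008, 0.1801]
ee_rot: [0.0, 0.049, 0.999, 0.0]
contact_force: [1.1, -1.1, -0.5]
width: 0.0597
```

>>> step_arm:
  moves: [0.1,0.3,-0.3,0,-0.4,0.1,0.3,-0.3,0,-0.4,0.1,0.3,-0.3,0,-0.4,0.1,0.3,-0.3,0,-0.4,0.1,0.3,-0.3,0,-0.4]

```text
clock: 27.65
position: [0.5457, -0.1443, 0.3334]
ee_rot: [0.004, 0.047, 0.999, -0.001]
contact_force: [0.5, -0.9, -0.8]
width: 0.0596
```

```bash
python3 - <<'E'
from h import *
s=manip.get_state(); print(s['position'],s['contact_force'])
a=grab('side','s5.png')['frame']; b=grab('top','t5.png')['frame']
cv2.imwrite('pics/st5.png',np.vstack([np.hstack([cv2.resize(a[110:260,270:510],(400,250)),cv2.resize(b[170:320,290:530],(400,250))]),np.hstack([cv2.resize(a[230:480,40:400],(400,278)),cv2.resize(b[140:303,70:305],(400,278))])]))
E
```

```text
[ 0.54570606 -0.14434297  0.33344591] [ 0.4508271  -0.90560699 -0.76567738]
```

View pics/st5.png

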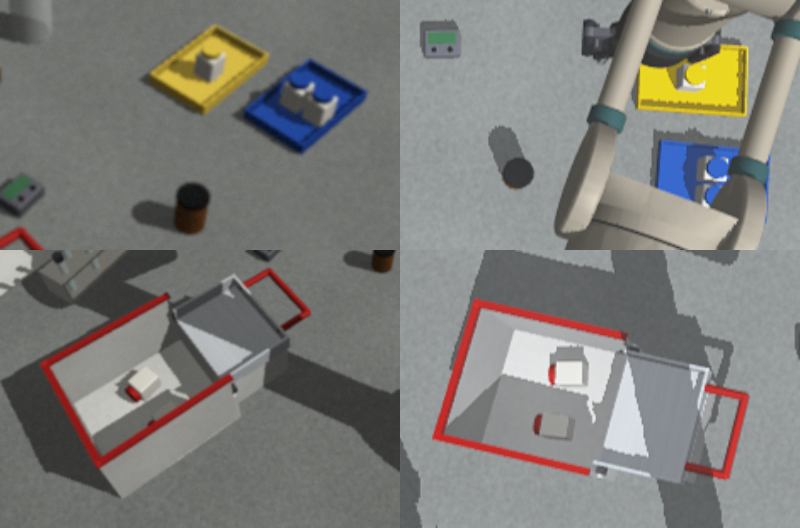

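The final views show one pot standing in the yellow tray and two in the blue. Both reds lie in the hopper, the tip tray is level and empty, and the jar and timer are undisturbed. The arm is clear, so I'm handing in.

```bash
python3 -c "
from h import *
look('red','blue','yellow',n='side')
job.sign_off()"
```

```text
red 87 [160. 359.] [0.592 0.46 ] [0.544 0.477]
red 2266 [158. 341.] [0.62  0.438] [0.57  0.457]
red 436 [289. 273.] [0.529 0.177] [0.488 0.222]
blue 1994 [453. 171.] [ 0.412 -0.284] [ 0.382 -0.194]
yellow 1987 [395. 150.] [ 0.56  -0.261] [ 0.515 -0.174]
the job is handed in; nothing more can be done
```

The job is done and handed in at about 28 s of the 210 s allowed. Five pots were there: two red, two blue and one yellow.

- **Red pots:** I set both in the tip tray, lifted the handle to about 1.2 rad so they tumbled into the hopper, and lowered the tray back to level.
- **Blue and yellow pots:** both blues went in the blue tray and the yellow in the yellow tray.

**Last checks:**
- The last side and top pictures show both reds lying in the hopper, with the tip tray level and empty.
- They also show the blue and yellow pots upright in their trays, no pots left on the bench, and the jar and timer in place.
- The arm ended clear of everything, about 0.33 m up, with only noise in the force reading.
- No check failed or disagreed, but I judged the resting poses by eye and did not measure them at the end.
- I saw no pot get knocked and no loss of grip.

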